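# Couple the puppet rig to the ball mount on a stop-motion set

## Task

Fit the puppet-rig coupler onto the mount that has the steel ball: lower its cup over the ball, without letting it drop, until the foot plate sits flat on the mount's gear plate. With the coupler home, press its latch lever all the way down, and leave it mounted there.

Things in the scene. Friction and masses are not known exactly. Their poses are not given: they have to be found in the camera images.
- coupler: Loose 0.4 kg aluminium coupler; origin centre of underside, z up. Foot plate 88 x 66 x 6 mm (x, y, z); bell cup 40 mm wide to height 39; above it a grip fin to height 85, 26 along x, 14 thick along y; raised steel lever on its +x side. Mouth below 56 mm wide, bore 32 mm; home, the underside is 18 mm below the ball's centre, any yaw. A similar weight with a fin has no lever and no cup.
- ball (a point): Centre of the steel ball, 28 mm in diameter, 42 mm above the table, on a 15 mm neck in the middle of a fixed dark gear-shaped plate (about 125 mm across, top 24 mm above the table). The other such mount carries a square post instead and is not to be used.
- latch_pad (a point): Centre of the top of the lever's press pad, 16 x 20 mm. Hinge along the coupler's y, at its x 20 mm, height 44 mm; pad centre 24 mm from the hinge. Raised, the pad is about 38 mm out along +x and 60 mm above the underside; fully down the lever is level, the pad 44 mm out and its top 47 mm above the underside.
- latch (a joint): Latch lever angle in rad: 0 is fully raised (about 35 degrees up), 0.6 is fully down (level, at its stop). It starts near 0. Friction holds it where it is left; it moves under about 2 N on the pad.
Mind the look-alikes: they are no part of the job. Leave any turquoise look-alike of the part that bears ball alone.

How it is judged:
On the way, in this order (a step that is already met when the one before it is completed fails the run):
1. the coupler sits home on the ball, upright, with its latch lever still raised (horizontal distance between coupler and ball below 0.01 m and z of ball in the frame of coupler above 0.013 m and angle between coupler's own z axis and vertical below 0.12 rad and value of joint latch below 0.3 rad), for 0.2 s.
2. the latch lever is pressed down while the coupler sits on the ball (value of joint latch above 0.43 rad and horizontal distance between coupler and ball below 0.01 m and z of ball in the frame of coupler above 0.013 m), for 0.1 s.
At the end, for the whole second after the job is handed in: The coupler is at rest on the ball: its axis within 10 mm of the ball's centre, its foot plate within 5 mm of fully down, upright within 7 degrees, and the latch lever down within 0.17 rad (10 degrees) of its stop (all of step 2 and angle between coupler's own z axis and vertical below 0.12 rad and linear speed of coupler below 0.02 m/s); the robot touches nothing.
It fails at once if the coupler is dropped (falls freely faster than 0.6 m/s, about 20 mm of fall) (linear speed of coupler above 0.6 m/s and contact force between the fingers and coupler below 0.05 N).
It also fails if it takes over 45 s, if anything falls off the work surface, if the arm or the gripper's body presses on something with over 40 N, if the wrist force passes 120 N, or if a joint passes its speed limit or range.

## Robot

A 6-joint arm with a two-finger parallel gripper is mounted at the origin on the work surface. World frame = base frame: x ahead of the robot, y to its left, z up, the work surface at z = 0. Lengths are in m, angles in rad, forces in N, time in s.
With the tool pointing down it reaches from about 0.325 to 0.9 m from the base axis. Payload 3.5 kg.
Tool frame: the origin (TCP) lies at the very end of the fingers, on their centre line; the grasp point (between the pads) lies 19 mm behind it; z points along the fingers, y is the line along which they close (so a half turn about z gives the same grasp; the last joint's range is limited). The gripper opens to 85 mm and grips with 20 to 120 N. Pads are 22 mm wide; open, the fingers measure 114 mm over their backs; the gripper's body (76 mm by 85 mm) begins 54 mm behind the grasp point. The pads swing forward as they close: fully open they stand 13 mm farther back than shut.
Start: joints at [-1.4, 0.276, -0.026, 1.268, 0, 1.467], TCP at [0.169, -0.602, 0.231] pointing down, gripper open.
Joint ranges: [-3.12, 3.12], [-0.85, 1.88], [-1.08, 1.24], [-1.95, 2.15], [-1.57, 1.53], [-3.14, 3.14]. Speed limits (rad/s): [2.57, 2.57, 3.14, 3.14, 3.14, 3.14].

## Interface

Orientations are given as a 3x3 rotation matrix whose columns are the frame's x, y, z axes.
In Python, from rig import monitor, eyes, manip gives the robot as it stands.
- The arm moves only by the tool move_arm, never from a script. Its argument "series" is a list of rows, each a list of 5 numbers: the shift along the world's x, y, z in units of 40 mm (1.0 is 40 mm), then the turn about the world's z in rad, then the gripper's target within -1 to 1 (shut at 1, half-way at 0, fully open at -1). A call has 1 to 20 rows; each row shifts and turns the commanded pose from where the row before left it; what a row does not reach is not made up. A row lasts 1/8 s, in which the tool goes at most 62.5 mm and 10.7 degrees, less where a joint would pass 70% of its speed; a pose out of reach is approached as far as the arm can. A call is refused whole if a number of a shift passes 1 or a number of a turn 0.188, either way. A call with a gripper value outside its range is refused whole. The fingers move at their own pace and stop on an object; the grip force is fixed at half the most. Time passes only in rows, so rows that do not move let the fingers close. It gives the time, the measured TCP pose, the force, the opening and the grip force at its end, in the units of the state.
- monitor.get_state(): the state, without advancing time (a new reading comes with each control period).
- eyes.capture(name): name is "scene" or "top" or "wrist"; returns a dict with "color" (400x640x3 uint8, blue, green, red), "fov_y" (degrees; the focal length in pixels is half the picture's height over the tangent of half this angle, whatever the lens; pixels are square), "cx", "cy" (the principal point, pixels), "rvec" (rotation vector, rad) and "tvec" (3), from world to camera coordinates, as OpenCV has them. Camera axes: x right, y down, z forward; pixel columns grow to the right and rows downward; lengths in m; the calibration is good to about 2 mm. A picture is of the moment at which its call begins. There is no depth.
- manip.close_job(): hands the job in; it is judged then, once.
The state is a dict: "time_s": time; "joint_pos": joint angles; "dq": joint speeds; "effort": joint torques, N m; "ee_pos": TCP position; "tool_rot": TCP orientation; "ft_force": force on the tool from outside, world axes, zero at the start; "moment": the same for the moment, N m; "gripper_width": finger opening in m; "grip_force": force on a finger pad.
Only numpy, scipy, OpenCV 4.12 (cv2) and the standard library are available. Lean on these libraries where they do the work, as an engineer would, in place of code of your own. Each camera call takes 0.05 s, during which the arm holds its last target. There are 200 camera calls.

## Working session

There is one attempt and no reset: what is moved stays moved. The work goes in short steps, Python scripts to look and compute and a tool call to move; the robot and the scene stay as the last step left them, time stands still between calls to the robot, and variables do not carry over. Pictures are saved under pics/ and viewed, at most 11 in all, crops included, and the job is handed in when it is done.

Besides the shell and the picture viewer there is one more tool, called after "Call:" as a command line: name --pt "numbers of a row" for each row, then --argument value for the rest. move_arm: Moves the arm, as the interface text tells. Its arguments: {"type":"object","properties":{"series":{"type":"array"}},"required":["series"]}

```bash
mkdir -p pics; cat > h.py <<'E'
import numpy as np, cv2
from rig import monitor, eyes, manip
def cap(n,f=None):
    c=eyes.capture(n)
    if f: cv2.imwrite('pics/'+f,c['color'])
    h=c['color'].shape[0]; fl=h/2/np.tan(np.radians(c['fov_y'])/2)
    c['K']=np.array([[fl,0,c['cx']],[0,fl,c['cy']],[0,0,1]]); c['R']=cv2.Rodrigues(np.array(c['rvec'],float))[0]; c['t']=np.array(c['tvec'],float).ravel()
    return c
def atz(c,px,z):
    d=c['R'].T@np.linalg.inv(c['K'])@[px[0],px[1],1]; o=-c['R'].T@c['t']
    return o+d*(z-o[2])/d[2]
def proj(c,P):
    return cv2.projectPoints(np.array(P,float).reshape(-1,3),c['R'],c['t'],c['K'],None)[0].reshape(-1,2)
E
python3 - <<'E'
from h import *
a=cap('top','top1.png');b=cap('scene','scene1.png')
for c in (a,b): print(c['fov_y'],-c['R'].T@c['t'],c['R'].round(2).tolist(), [k for k in c])
s=monitor.get_state();print(s['time_s'],s['ee_pos'],np.round(s['tool_rot'],3),s['ft_force'])
E
```

```text
54.604338129700636 [0.35653655 0.05776194 1.03222126] [[0.0, -1.0, 0.02], [-0.99, -0.0, -0.12], [0.12, -0.02, -0.99]] ['color', 'fov_y', 'cx', 'cy', 'rvec', 'tvec', 'K', 'R', 't']
57.19461087566057 [ 0.92595059 -0.41597962  1.01413349] [[0.69, 0.73, 0.01], [0.6, -0.56, -0.57], [-0.41, 0.4, -0.82]] ['color', 'fov_y', 'cx', 'cy', 'rvec', 'tvec', 'K', 'R', 't']
0.1 [ 0.16887026 -0.60102562  0.23025797] [[ 0.963  0.27  -0.   ]
 [ 0.27  -0.963  0.002]
 [ 0.    -0.002 -1.   ]] [ 0.72314412 -0.38493319  0.22372054]
```

View pics/top1.png

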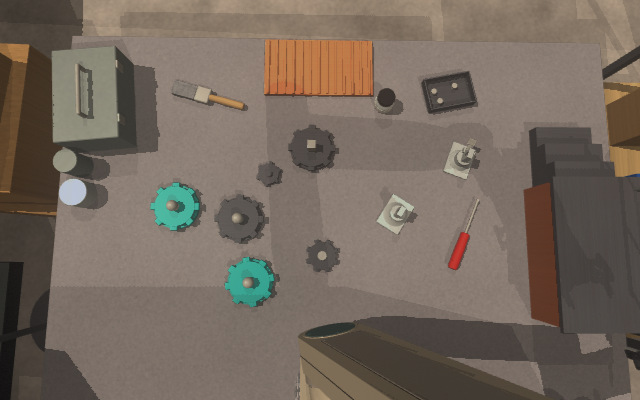

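View pics/scene1.png

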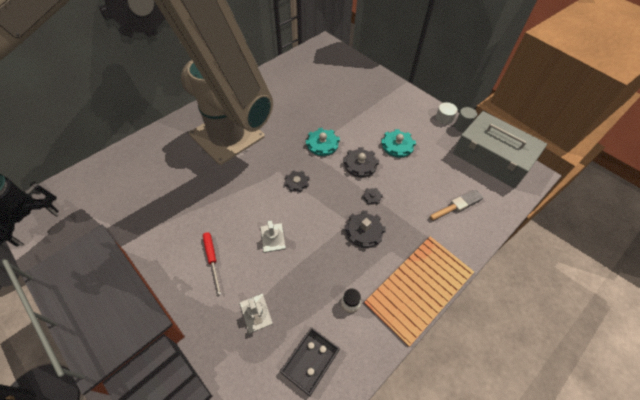

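Candidates in the top image:
- **Coupler:** (461,158), with something dark at its side that is probably the lever, or (397,213), which looks like the plain weight.
- **Ball mount:** dark with a round top at (240,217). The alternatives are dark with a square post at (312,147), turquoise at (175,206) and (250,282), and small gears at (322,255) and (269,173).

I choose (461,158) and (240,217), and will check both in one crop.

```bash
python3 - <<'E'
from h import *
i=cv2.imread('pics/top1.png'); j=cv2.imread('pics/scene1.png')
f=lambda i,x,y,r=33:cv2.resize(i[y-r:y+r,x-r:x+r],(396,296*396//296),interpolation=cv2.INTER_CUBIC)[:,:]
g=lambda *a:cv2.resize(f(*a),(300,300))
o=np.vstack([np.hstack([cv2.resize(i[128:188,430:490],(400,300),interpolation=3) if 0 else g(i,461,158),g(i,240,217)]),np.hstack([g(j,256,312),g(j,361,162)])])
cv2.imwrite('pics/c1.png',o)
E
```

```text
(no output)
```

View pics/c1.png

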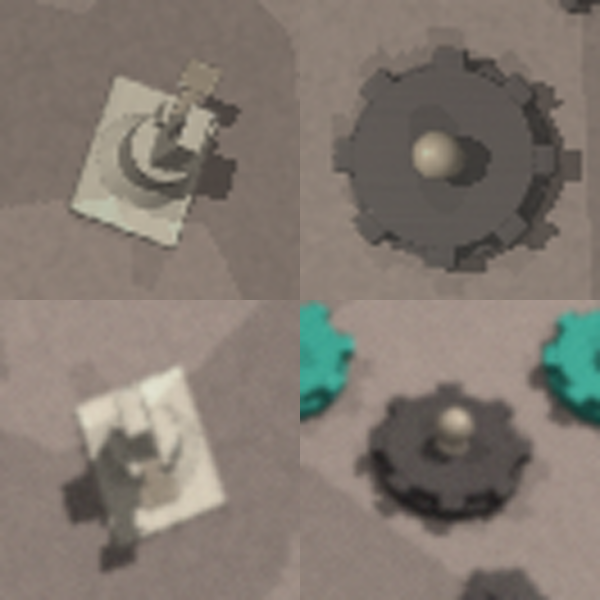

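```bash
python3 - <<'E'
from h import *
a=cap('top');b=cap('scene')
A,B,C=[atz(a,p,.006) for p in [(453.96,141.9),(443.8,171.2),(466.7,179.3)]]
print('top corners',A,B,C,np.linalg.norm(A-B),np.linalg.norm(B-C))
D=[atz(b,p,.006) for p in [(239.7,303.2),(263,294),(272.7,322.6)]]
print('scene',D)
print('center top',(A+C)/2,'scene',(D[0]+D[2])/2)
P=atz(a,(472,142),.06);Q=atz(b,(257,318.6),.06);print('pad',P,Q)
c=(A+C)/2;print('yaw',np.arctan2(*(A-B)[1::-1]),np.arctan2(*(P-c)[1::-1]),np.arctan2(*(C-B)[1::-1])+np.pi/2)
print('ball',atz(a,(237.1,218.1),.042),atz(b,(362.3,156.3),.042))
E
```

```text
top corners [ 0.65040624 -0.31544137  0.006     ] [ 0.56840402 -0.28441947  0.006     ] [ 0.54645059 -0.3462017   0.006     ] 0.08767395430310118 0.06556673582830864
scene [array([ 0.55052748, -0.3436014 ,  0.006     ]), array([ 0.57395479, -0.28071022,  0.006     ]), array([ 0.65300562, -0.31038886,  0.006     ])]
center top [ 0.59842841 -0.33082153  0.006     ] scene [ 0.60176655 -0.32699513  0.006     ]
pad [ 0.6350722  -0.34312487  0.06      ] [ 0.63262055 -0.33889364  0.06      ]
yaw -0.36166554531448536 -0.32392850006650653 -0.34142034467106797
ball [0.4358614  0.26271355 0.042     ] [0.43873424 0.26776042 0.042     ]
```

```bash
python3 - <<'E'
from h import *
a=cap('top');b=cap('scene')
print('base edge top',[atz(a,p,0)[:2].round(3) for p in [(530,318),(525,190),(530,130)]])
print('base edge scene',[atz(b,p,0)[:2].round(3) for p in [(105,232),(183,335),(210,400)]])
print('TCP px',proj(a,[.169,-.601,.23]),proj(b,[.169,-.601,.23]))
def tri(p,q):
    X=cv2.triangulatePoints(a['K']@np.c_[a['R'],a['t']],b['K']@np.c_[b['R'],b['t']],np.array(p,float).reshape(2,1),np.array(q,float).reshape(2,1)).ravel();return X[:3]/X[3]
print(tri((560,325),(90,215)),tri((550,178),(172,340)))
c=cap('wrist','w0.png')
E
```

```text
base edge top [array([ 0.18, -0.5 ]), array([ 0.519, -0.508]), array([ 0.688, -0.532])]
base edge scene [array([ 0.084, -0.515]), array([ 0.515, -0.502]), array([ 0.689, -0.535])]
TCP px [[640.95259098 343.06916665]] [[ 41.83021437 230.64803458]]
[ 0.18398353 -0.48756888  0.17995975] [ 0.53845993 -0.52292104  0.08669138]
```

View pics/w0.png

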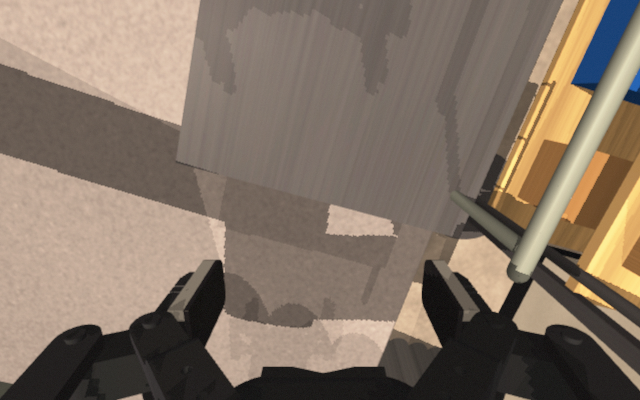

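The wrist view shows a tall bench just ahead, with its edge near (180,160), and a rail at right (520,270). I move away from it in +y first, then in +x.

Call:
move_arm --pt "0 1 0 0 -1" --pt "0 1 0 0 -1" --pt "0 1 0 0 -1" --pt "0 1 0 0 -1" --pt "0 1 0 0 -1" --pt "0 1 0 -0.052 -1" --pt "1 0.1 0 -0.052 -1" --pt "1 0.1 0 -0.052 -1" --pt "1 0.1 0 -0.052 -1" --pt "1 0.1 0 -0.052 -1" --pt "1 0.1 0 -0.052 -1" --pt "1 0.1 0 -0.052 -1" --pt "1 0.1 0 -0.052 -1" --pt "1 0.1 0 -0.052 -1" --pt "1 0 0 -0.052 -1" --pt "1 0 0 -0.052 -1" --pt "0.8 0 0 -0.052 -1" --pt "0 0 0 0 -1"

```text
time_s: 2.6
ee_pos: [0.6029, -0.3295, 0.2307]
tool_rot: [[0.94, -0.341, 0.0], [-0.341, -0.94, -0.0], [0.0, -0.0, -1.0]]
ft_force: [-0.4, 0.2, 0.0]
gripper_width: 0.0854
grip_force: 0.0
```

```bash
python3 - <<'E'
from h import *
c=cap('wrist','w1.png')
s=monitor.get_state();print(s['time_s'],s['ee_pos'],np.round(s['tool_rot'],3),s['joint_pos'],s['ft_force'])
E
```

```text
2.65 [ 0.60149748 -0.32947273  0.23073935] [[ 0.94  -0.342 -0.001]
 [-0.342 -0.94   0.   ]
 [-0.001  0.    -1.   ]] [-5.95209328e-01  3.85579837e-01  1.22536417e-01  1.30859121e+00
 -2.22592194e-04  2.89523868e+00] [ 0.10269589 -1.40544739  0.12230849]
```

View pics/w1.png

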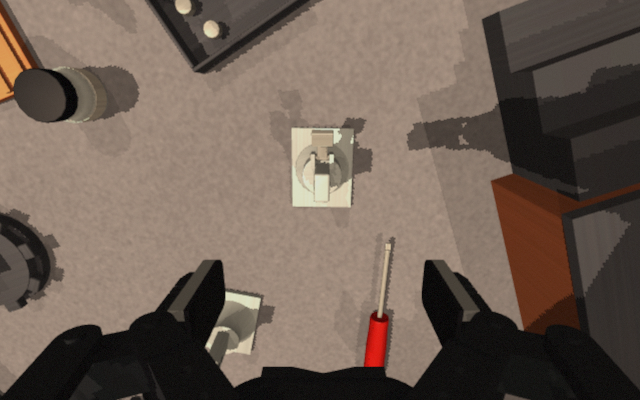

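Wrist view: coupler foot plate with corners about (293,127), (354,127), (352,208) and (292,208). The lever pad is at (322,137) pointing up the image and the fin is around (321,180), so the tool is aligned.

```bash
python3 - <<'E'
from h import *
c=cap('wrist')
q=[atz(c,p,.006) for p in [(293,127),(354,127),(352,208),(292,208)]]
print(np.mean(q,0),[np.linalg.norm(q[i]-q[i-1]) for i in range(4)])
x=(q[0]+q[1]-q[2]-q[3]);print('yaw',np.arctan2(x[1],x[0]), np.arctan2(*(q[0]-q[1])[1::-1])-np.pi/2)
print('pad',atz(c,(322,137),.06), 'cam',-c['R'].T@c['t'])
i=c['color'];cv2.imwrite('pics/w1c.png',cv2.resize(i[110:230,260:390],None,fx=4.5,fy=4.5,interpolation=3))
o=np.mean(q,0);u=x/np.linalg.norm(x);v=np.array([-u[1],u[0],0]);o[2]=0
print(proj(c,[o+[0,0,.085]+sx*.013*u+sy*.007*v for sx in(1,-1) for sy in (1,-1)]))
E
```

```text
[ 0.5970746  -0.32763161  0.006     ] [np.float64(0.09096821814767334), np.float64(0.06466942765671366), np.float64(0.09089002906818403), np.float64(0.06842880253859437)]
yaw -0.3680288211148571 -0.3495113288365903
pad [ 0.63664957 -0.34146247  0.06      ] cam [ 0.67438211 -0.3564535   0.37334518]
[[314.78521103 174.18608315]
 [330.91379763 174.47828103]
 [314.4606369  202.62981191]
 [330.17344386 202.90781749]]
```

View pics/w1c.png

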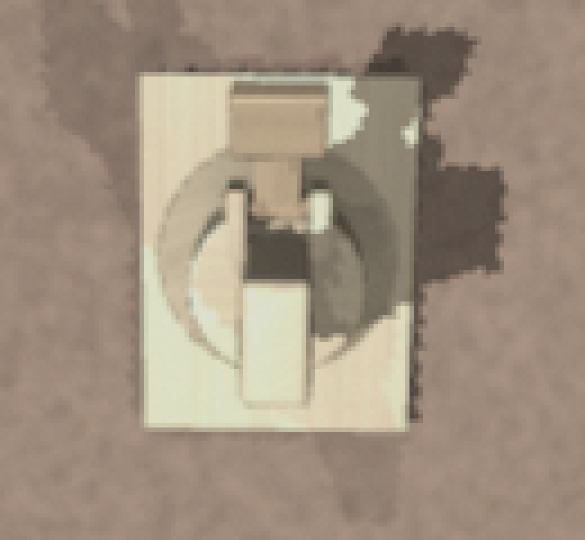

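Call:
move_arm --pt "-0.06 0.06 -0.6 0 -1" --pt "0 0 -0.9 0 -1" --pt "0 0 -0.9 0 -1" --pt "0 0 -0.8 0 -1" --pt "0 0 -0.7 0 -1" --pt "0 0 -0.52 0 -1" --pt "0 0 0 0 -1" --pt "0 0 0 0 1" --pt "0 0 0 0 1" --pt "0 0 0 0 1" --pt "0 0 0 0 1" --pt "0 0 0 0 1" --pt "0 0 0 0 1" --pt "0 0 0 0 1" --pt "0 0 0 0 1"

```text
time_s: 4.58
ee_pos: [0.5991, -0.3273, 0.0551]
tool_rot: [[0.939, -0.343, 0.001], [-0.343, -0.939, 0.0], [0.001, -0.0, -1.0]]
ft_force: [0.6, 1.7, 5.3]
gripper_width: 0.0129
grip_force: 62.7
```

Call:
move_arm --pt "0 0 0.2 0 1" --pt "0 0 0.5 0 1" --pt "0 0 0.8 0 1" --pt "0 0 0.8 0 1" --pt "0 0 0.7 0 1" --pt "0 0 0.4 0 1" --pt "0 0 0 0 1"

```text
time_s: 5.45
ee_pos: [0.5993, -0.328, 0.1922]
tool_rot: [[0.939, -0.343, 0.002], [-0.343, -0.939, -0.002], [0.003, 0.001, -1.0]]
ft_force: [0.1, -0.7, -4.0]
gripper_width: 0.0128
grip_force: 61.6
```

```bash
python3 - <<'E'
from h import *
c=cap('wrist')
s=monitor.get_state();print(s['time_s'],s['ee_pos'],s['tool_rot'].round(4) if hasattr(s['tool_rot'],'round') else s['tool_rot'],s['ft_force'],s['moment'])
i=c['color'];cv2.imwrite('pics/w2.png',i)
E
```

```text
5.5 [ 0.5984491  -0.32740254  0.19046989] [[ 9.393e-01 -3.432e-01 -0.000e+00]
 [-3.432e-01 -9.393e-01 -2.000e-04]
 [ 1.000e-04  2.000e-04 -1.000e+00]] [ 0.25752526  0.14778328 -4.54939846] [0.00300065 0.09454388 0.04717915]
```

View pics/w2.png

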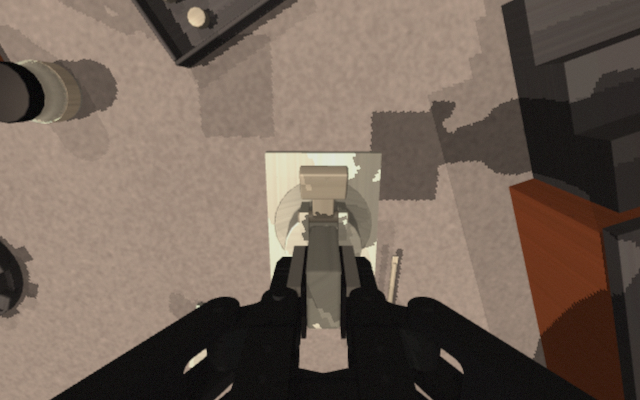

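Held and upright. The foot plate's front corners at (265,152) and (382,152) give the in-hand offset.

```bash
python3 - <<'E'
from h import *
c=cap('wrist')
s=monitor.get_state();p=np.array(s['ee_pos']);R=np.array(s['tool_rot'])
z=p[2]-.0545+.006
q=[atz(c,k,z) for k in [(265,152),(382,152)]];d=q[0]-q[1]
print(np.linalg.norm(d),'yaw',np.arctan2(d[1],d[0])-np.pi/2,'tool',np.arctan2(R[1,0],R[0,0]))
m=(q[0]+q[1])/2-.044*R[:,0];print('centre-TCP in tool',R.T@(m-p),p)
for k,zz in [((323,186),p[2]+.0055)]: print('pad rel tool',R.T@(atz(c,k,zz)-p))
E
```

```text
0.06638116328410974 yaw -0.3510220386277889 tool -0.3502873656676228
centre-TCP in tool [0.0012445  0.00080904 0.04840933] [ 0.59785192 -0.32694083  0.18933286]
pad rel tool [ 0.04006257  0.00053631 -0.00558032]
```

Call:
move_arm --pt "-0.2 0.4 0 0.08 1" --pt "-0.43 0.86 0 0.08 1" --pt "-0.43 0.86 0 0.08 1" --pt "-0.43 0.86 0 0.08 1" --pt "-0.43 0.86 0 0.08 1" --pt "-0.43 0.86 0 0.08 1" --pt "-0.43 0.86 0 0.08 1" --pt "-0.43 0.86 0 0.08 1" --pt "-0.43 0.86 0 0.08 1" --pt "-0.43 0.86 0 0.08 1" --pt "-0.43 0.86 0 0.08 1" --pt "-0.43 0.86 0 0.08 1" --pt "-0.43 0.86 0 0.08 1" --pt "-0.43 0.86 0 0.08 1" --pt "-0.4 0.8 0 0.08 1" --pt "0 0 0 0 1" --pt "0 0 0 0 1"

```text
time_s: 7.68
ee_pos: [0.3503, 0.1675, 0.1896]
tool_rot: [[0.66, 0.751, -0.001], [0.751, -0.66, -0.001], [-0.002, -0.0, -1.0]]
ft_force: [-0.2, -0.6, -3.9]
gripper_width: 0.0131
grip_force: 61.6
```

```bash
python3 - <<'E'
from h import *
c=cap('wrist','w3.png')
s=monitor.get_state();print(s['time_s'],s['ee_pos'],np.round(s['tool_rot'],3),s['joint_pos'],s['ft_force'])
print(proj(c,[.4365,.266,.042]))
E
```

```text
7.725 [0.35074285 0.16729717 0.18983744] [[ 0.661  0.751 -0.001]
 [ 0.751 -0.661 -0.001]
 [-0.001 -0.    -1.   ]] [ 2.78677743e-01 -1.24547017e-01 -5.52821661e-01  1.14373171e+00
 -4.84644768e-04  2.57138918e+00] [-0.11200849 -0.64919268 -4.12942132]
[[321.56665071  16.08937126]]
```

View pics/w3.png

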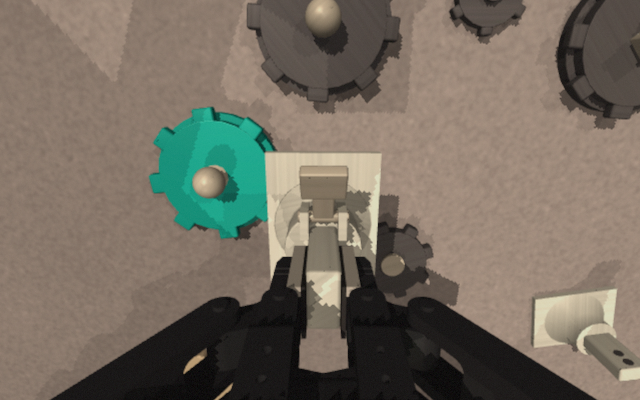

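The dark ball mount is ahead, with its ball at about (324,17). I measure its centre properly.

```bash
python3 - <<'E'
from h import *
c=cap('wrist');s=monitor.get_state();p=np.array(s['ee_pos']);R=np.array(s['tool_rot'])
i=c['color'].astype(int);m=((i[...,2]-i[...,0]>18)&(i[...,2]>95)).astype(np.uint8);m[:,:295]=0;m[:,352:]=0;m[45:]=0
n,l,st,ce=cv2.connectedComponentsWithStats(m);k=1+np.argmax(st[1:,4]);print(st[k],ce[k])
ball=None
for px in [(324,17),ce[k]]:
    b=atz(c,px,.042);print('ball',b)
    print('TCP shift needed',(b-p-R@[.0012,0.0004,0])/.04)
E
```

```text
[304   0  36  31 897] [321.14046823  14.02118172]
ball [0.43805444 0.26411418 0.042     ]
TCP shift needed [ 2.14888999  2.40697423 -3.7007109 ]
ball [0.43776628 0.26708956 0.042     ]
TCP shift needed [ 2.14168585  2.48135868 -3.7007109 ]
```

Call:
move_arm --pt "0.35 0.4 0 0 1" --pt "0.6 0.67 0 0 1" --pt "0.6 0.67 0 0 1" --pt "0.4 0.45 0 0 1" --pt "0.2 0.23 0 0 1" --pt "0 0 -0.4 0 1" --pt "0 0 -0.5 0 1" --pt "0 0 -0.5 0 1" --pt "0 0 -0.3 0 1" --pt "0 0 -0.1 0 1" --pt "0 0 0 0 1" --pt "0 0 0 0 1"

```text
time_s: 9.28
ee_pos: [0.4377, 0.2649, 0.1193]
tool_rot: [[0.66, 0.751, 0.002], [0.751, -0.66, 0.001], [0.002, 0.001, -1.0]]
ft_force: [0.5, -0.1, -5.4]
gripper_width: 0.0132
grip_force: 61.5
```

```bash
python3 - <<'E'
from h import *
a=cap('top');b=cap('scene')
s=monitor.get_state();p=np.array(s['ee_pos']);print(s['time_s'],p,s['ft_force'])
for c,n in((a,'top'),(b,'scene')): print(n,proj(c,[p,[.4375,.265,.042]]))
f=lambda c,x,y:cv2.resize(c['color'][y-45:y+45,x-45:x+45],(400,400),interpolation=3)
cv2.imwrite('pics/ch.png',np.hstack([f(a,237,217),f(b,362,156)]))
E
```

```text
9.375 [0.43763941 0.26499854 0.11931263] [ 0.10375163  0.20833878 -3.18799898]
top [[229.38420021 214.68923033]
 [236.21778655 217.4553988 ]]
scene [[364.07651935 141.28989681]
 [361.49517415 156.51426395]]
```

View pics/ch.png

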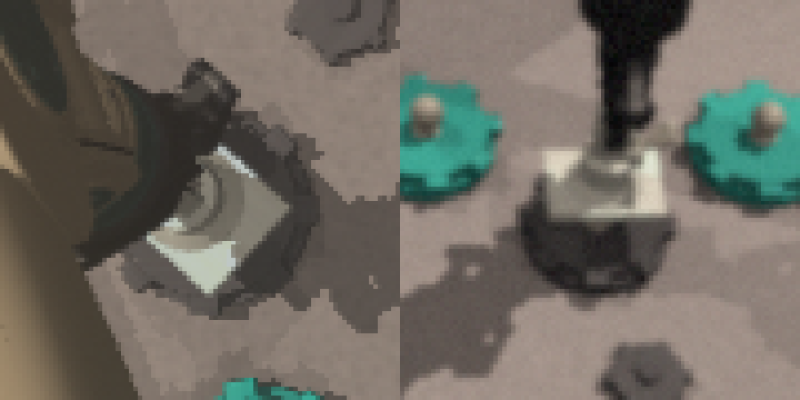

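Picture: the foot plate is centred over the dark gear plate in both views. I lower it slowly.

Call:
move_arm --pt "-0.02 -0.02 -0.1 0 1" --pt "0 0 -0.12 0 1" --pt "0 0 -0.12 0 1" --pt "0 0 -0.12 0 1" --pt "0 0 -0.1 0 1" --pt "0 0 -0.1 0 1" --pt "0 0 0 0 1"

```text
time_s: 10.25
ee_pos: [0.4358, 0.2637, 0.0917]
tool_rot: [[0.66, 0.751, -0.001], [0.751, -0.66, -0.0], [-0.001, -0.0, -1.0]]
ft_force: [-0.5, -0.3, -4.2]
gripper_width: 0.0129
grip_force: 61.5
```

Call:
move_arm --pt "0 0 -0.08 0 1" --pt "0 0 -0.08 0 1" --pt "0 0 -0.08 0 1" --pt "0 0 0 0 1"

```text
time_s: 10.75
ee_pos: [0.436, 0.2639, 0.0822]
tool_rot: [[0.66, 0.751, -0.0], [0.751, -0.66, 0.0], [-0.0, -0.0, -1.0]]
ft_force: [-0.2, 0.5, -4.4]
gripper_width: 0.0132
grip_force: 61.5
```

Call:
move_arm --pt "0 0 -0.04 0 1" --pt "0 0 -0.04 0 1" --pt "0 0 -0.03 0 1" --pt "0 0 0 0 1"

```text
time_s: 11.25
ee_pos: [0.4363, 0.2642, 0.0791]
tool_rot: [[0.66, 0.751, 0.0], [0.751, -0.66, 0.001], [0.001, -0.0, -1.0]]
ft_force: [-4.0, 0.2, 4.7]
gripper_width: 0.0127
grip_force: 62.8
```

Call:
move_arm --pt "0 0 0 0 1" --pt "0 0 0 0 1" --pt "0 0 0 0 -0.5" --pt "0 0 0 0 -0.5" --pt "0 0 0 0 -0.5" --pt "0 0 0 0 -0.5" --pt "0 0 0 0 -0.5"

```text
time_s: 12.12
ee_pos: [0.4362, 0.2639, 0.0781]
tool_rot: [[0.66, 0.751, -0.0], [0.751, -0.66, -0.0], [-0.0, 0.0, -1.0]]
ft_force: [0.9, -1.4, 1.0]
gripper_width: 0.0642
grip_force: 0.0
```

```bash
python3 - <<'E'
from h import *
a=cap('wrist','w4.png');b=cap('scene')
s=monitor.get_state();p=np.array(s['ee_pos']);R=np.array(s['tool_rot']);print(s['time_s'],p,s['ft_force'],s['gripper_width'])
f=cv2.resize(a['color'],(640,400));g=cv2.resize(b['color'][111:201,317:407],(400,400),interpolation=3)
cv2.imwrite('pics/v5.png',np.hstack([f[:,120:520],g]))
E
```

```text
12.225 [0.43621404 0.26386899 0.07807599] [-0.26956774  0.70199009  0.70493944] 0.06388634699828362
```

View pics/v5.png

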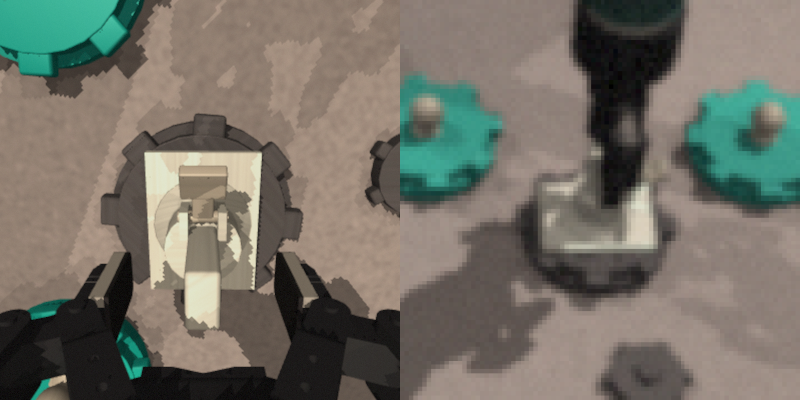

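Coupler sits flat on the dark gear plate with the lever still raised (pad at about (203,178) in the left half). Next I raise, shift over the pad and shut the fingers.

Call:
move_arm --pt "0 0 0.3 0 -0.5" --pt "0 0 0.5 0 -0.5" --pt "0 0 0.5 0 -0.5" --pt "0.1 0.11 0 0 0.2" --pt "0.3 0.35 0 0 1" --pt "0.31 0.35 0 0 1" --pt "0 0 0 0 1" --pt "0 0 0 0 1" --pt "0 0 -0.3 0 1" --pt "0 0 -0.3 0 1" --pt "0 0 -0.3 0 1" --pt "0 0 0 0 1"

```text
time_s: 13.72
ee_pos: [0.4631, 0.2955, 0.0924]
tool_rot: [[0.66, 0.751, -0.003], [0.751, -0.66, -0.002], [-0.003, -0.001, -1.0]]
ft_force: [0.3, 0.4, -0.3]
gripper_width: -0.0001
grip_force: 0.0
```

Call:
move_arm --pt "0 0 -0.08 0 1" --pt "0 0 -0.1 0 1" --pt "0 0 -0.1 0 1" --pt "0 0 -0.1 0 1" --pt "0 0 -0.08 0 1" --pt "0 0 -0.06 0 1" --pt "0 0 -0.04 0 1" --pt "0 0 0 0 1"

```text
time_s: 14.72
ee_pos: [0.464, 0.2959, 0.0712]
tool_rot: [[0.66, 0.751, -0.001], [0.751, -0.66, -0.001], [-0.001, -0.0, -1.0]]
ft_force: [-0.0, 0.2, 0.3]
gripper_width: 0.0003
grip_force: 0.0
```

Call:
move_arm --pt "0 0 -0.03 0 1" --pt "0 0 -0.03 0 1" --pt "0 0 0 0 1"

```text
time_s: 15.1
ee_pos: [0.4642, 0.2961, 0.0708]
tool_rot: [[0.66, 0.751, -0.001], [0.751, -0.66, -0.0], [-0.001, -0.0, -1.0]]
ft_force: [-4.0, -1.5, 11.3]
gripper_width: 0.0
grip_force: 5.5
```

The stop is reached (11 N at z 0.071). I back off and check.

Call:
move_arm --pt "0 0 0.2 0 1" --pt "0 0 0.6 0 1" --pt "0 0 0.9 0 1" --pt "-0.4 -0.4 0.9 0 1" --pt "-0.7 -0.8 0.4 0 1" --pt "-0.7 -0.8 0 0 1" --pt "0 0 0 0 1"

```text
time_s: 15.98
ee_pos: [0.3901, 0.2146, 0.189]
tool_rot: [[0.661, 0.75, -0.002], [0.75, -0.661, -0.001], [-0.002, -0.001, -1.0]]
ft_force: [-0.2, 0.1, 0.1]
gripper_width: -0.0001
grip_force: 0.0
```

```bash
python3 - <<'E'
from h import *
a=cap('wrist')
s=monitor.get_state();p=np.array(s['ee_pos']);print(s['time_s'],p,s['ft_force'])
o=np.array([.437,.265,.024]);u=np.array([.66,.751,0]);z=np.array([0,0,1])
print('centre,pad down,pad up',proj(a,[o+.006*z,o+.044*u+.047*z,o+.038*u+.06*z]))
x,y=proj(a,o)[0].astype(int);x=np.clip(x,150,490);y=np.clip(y,100,300)
cv2.imwrite('pics/v6.png',a['color'])
E
```

```text
16.025 [0.39181399 0.21566835 0.18933346] [-0.12028709  0.9849395  -0.10521887]
centre,pad down,pad up [[324.46044154 100.12463976]
 [324.61664518  36.1384129 ]
 [324.70478968  43.08094291]]
```

View pics/v6.png

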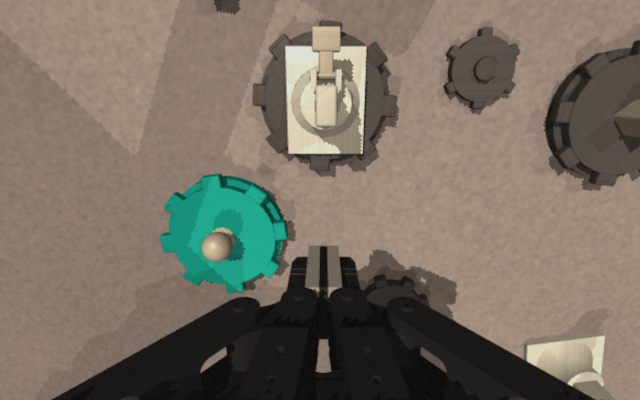

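Coupler is seated flat at (326,100). The pad at (326,38) now reaches past the foot edge, so the lever is down, and the arm is clear. I hand it in.

```bash
python3 -c "
from rig import manip; print(manip.close_job())"
```

```text
the job is handed in; nothing more can be done
None
```

The coupler is seated flat on the dark mount's steel ball with its latch lever pressed down to the stop, the arm is clear, and the job was handed in at about 16 s; no verdict came back.

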